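Returned belt packs into the charging dock, in channel order

ROBOT

A 6-joint arm with a two-finger parallel gripper is mounted at the origin on a cart in front of the work surface, level with it; the furniture and walls round the work are solid. World frame = base frame: x ahead of the robot, y to its left, z up, the work surface at z = 0. Lengths are in mm, angles in rad, forces in N, time in s.
With the tool pointing down it reaches from about 250 to 775 mm from the base axis. Payload 8.9 kg.
Tool frame: the origin (TCP) lies between the finger pads; the fingertips stand 22 mm ahead of it and the grasp point (between the pads) lies 3 mm ahead of it (env.nose_length is the distance from the TCP to the fingertips, in mm); z points along the fingers, y is the line along which they close (so a half turn about z gives the same grasp; the last joint's range is limited). The gripper opens to 85 mm and grips with 20 to 120 N. Pads are 22 mm wide; open, the fingers measure 114 mm over their backs; the gripper's body (76 mm by 85 mm) begins 54 mm behind the grasp point. The pads swing forward as they close: fully open they stand 13 mm farther back than shut.
Start: joints at [0.986, 0.291, -0.153, 1.127, 0, 1.431], TCP at [226.364, 473.691, 253.305] pointing down, gripper open.
Joint ranges: [-2.52, 2.52], [-0.91, 1.74], [-1.3, 1.37], [-1.96, 2.02], [-1.52, 1.47], [-3.14, 3.14]. Speed limits (rad/s): [2.22, 2.22, 2.79, 3.14, 3.14, 3.14].

INTERFACE

Orientations are given as a unit quaternion [w, x, y, z].
In Python, from cell import env, optics gives the robot as it stands.
- The arm moves only by the tool step_arm, never from a script. Its argument "deltas" is a list that holds one entry, the list of rows, each a list of 7 numbers: the finger opening in mm, from 0 to 85.4, then the shift along the tool's x, y, z in mm, then the turn, a rotation vector about the tool's x, y, z in degrees. In form: [[[gripper, tx, ty, tz, ax, ay, az], ...]]. A call has 1 to 20 rows; each row shifts and turns the commanded pose from where the row before left it, along the tool's axes as they then stand; what a row does not reach is not made up. A row lasts 1/12 s, in which the tool goes at most 41.7 mm and 7.16 degrees, less where a joint would pass 70% of its speed; a pose out of reach is approached as far as the arm can. A call with a gripper value outside its range is refused whole. The fingers move at their own pace and stop on an object; the grip force is fixed at half the most. Time passes only in rows, so rows that do not move let the fingers close. It gives the time, the measured TCP pose, the force, the opening and the grip force at its end, in the units of the state.
- env.state(): the state, without advancing time (a new reading comes with each control period).
- optics.get_image(name): name is "scene" or "top" or "wrist"; returns (picture, depth): 420x560x3 uint8, blue, green, red; 420x560 float32, mm along the optical axis (not along the pixel's ray), 0 where there is no reading.
- optics.camera_info(name): a dict with "camera_matrix" (3x3 intrinsics, pixels), "k1" (the pictures are not rectified: a ray, as slopes to the right and down, at radius r is drawn at 1 + k1 r^2 times it, then the intrinsics apply), "extrinsics" (4x4, takes a point from camera to world coordinates); the wrist camera has in their place "tool_from_camera" (4x4, takes a point from camera to tool coordinates, whose origin is the TCP and whose axes are the flange's). Camera axes: x right, y down, z forward; pixel columns grow to the right and rows downward; lengths in mm; the calibration is good to about 2 mm. A picture is of the moment at which its call begins: read the wrist's pose just before it. camera_info takes no time and is no camera call.
- env.hand_in(): hands the job in; it is judged then, once.
The state is a dict: "t": time; "joints": joint angles; "qd": joint speeds; "joint_efforts": joint torques, N m; "position": TCP position; "eef_rot": TCP orientation; "wrist_force": force on the tool from outside, world axes, zero at the start; "torque": the same for the moment, N m; "opening": finger opening in mm; "grasp_force": force on a finger pad.
Only numpy, scipy, OpenCV 4.12 (cv2) and the standard library are available. Lean on these libraries where they do the work, as an engineer would, in place of code of your own. Each camera call takes 0.05 s, during which the arm holds its last target. There are 200 camera calls.

TASK

The show is over: lift the four belt packs out of the plywood return rack and stand them in the charging dock in the same left-to-right order as they stand in the rack, so that each keeps its channel number: leftmost pack straight into the leftmost bay, and so on. Each must sit upright and fully home on the bay's floor, its display to the front as it is now, and be lowered in, not dropped or forced. Never put a pack down on the desk on the way, and leave the pump bottle behind the row where it stands.

Things in the scene. Friction and masses are not known exactly. Their poses are not given: they have to be found in the camera images.
- pack_a: A slim black belt pack with a small display, upright in a rack slot, display to the robot. Body 104 tall x 60 wide x 20 thick mm, 0.165 kg; thin antenna 56 above a top corner (gives way). Origin on the back face's vertical centreline, 80 above the foot; the middle of the thickness is 10 mm from it along own +z. Own x points up, z out of the display. Grip across the thickness, near the top.
- pack_b: Same as pack_a.
- pack_c: Same as pack_a.
- pack_d: Same as pack_a.
- rack: Plywood rack, fixed, 98 deep x 348 long x 50 high mm (end cheeks 58). Origin: centre of its underside; x to the back (front, -x, faces the robot), y to the left along the row, z up. Four slots at x = 0, y = +120, +40, -40, -120 mm (left to right), each 67 (y) x 27 (x) mm; packs stand on its base board at z = 9 mm (body tops at 113).
- dock: Grey charging dock, black front strip with a white lamp per bay, fixed, 90 x 330 x 46 mm high. Origin under the middle of the row of bays; x to the back (strip at -x), y left, z up. Four pockets at x = 0, y = +120, +40, -40, -120 mm (left to right), 67 (y) x 27 (x) mm, 3 mm chamfer, rim z = 46, floor z = 12 (a seated pack: body top z = 116, origin x = +10, z = 92).
- bottle: White pump bottle with a clear-and-pink label, 73 x 67 x 148 mm tall, standing behind the row; origin at the centre of its underside. Bystander.
There are look-alikes about, which are no part of the job. What is shaped like the pack_d but red or yellow is not meant.

How it is judged (in metres and radians):
At the end, for the whole second after the job is handed in: Every bay of the dock holds one pack: foot within 6 mm of the pocket's floor, within 9 mm (front to back) and 12 mm (sideways) of the bay's centre, upright within 0.2 rad, display to the front, released and at rest (((x of pack_a in the frame of dock between 0.001 and 0.019 m and y of pack_a in the frame of dock between 0.108 and 0.132 m and z of pack_a in the frame of dock between 0.08 and 0.098 m and angle between pack_a's own x axis and vertical below 0.2 rad) or (x of pack_b in the frame of dock between 0.001 and 0.019 m and y of pack_b in the frame of dock between 0.108 and 0.132 m and z of pack_b in the frame of dock between 0.08 and 0.098 m and angle between pack_b's own x axis and vertical below 0.2 rad) or (x of pack_c in the frame of dock between 0.001 and 0.019 m and y of pack_c in the frame of dock between 0.108 and 0.132 m and z of pack_c in the frame of dock between 0.08 and 0.098 m and angle between pack_c's own x axis and vertical below 0.2 rad) or (x of pack_d in the frame of dock between 0.001 and 0.019 m and y of pack_d in the frame of dock between 0.108 and 0.132 m and z of pack_d in the frame of dock between 0.08 and 0.098 m and angle between pack_d's own x axis and vertical below 0.2 rad)) and ((x of pack_a in the frame of dock between 0.001 and 0.019 m and y of pack_a in the frame of dock between 0.028 and 0.052 m and z of pack_a in the frame of dock between 0.08 and 0.098 m and angle between pack_a's own x axis and vertical below 0.2 rad) or (x of pack_b in the frame of dock between 0.001 and 0.019 m and y of pack_b in the frame of dock between 0.028 and 0.052 m and z of pack_b in the frame of dock between 0.08 and 0.098 m and angle between pack_b's own x axis and vertical below 0.2 rad) or (x of pack_c in the frame of dock between 0.001 and 0.019 m and y of pack_c in the frame of dock between 0.028 and 0.052 m and z of pack_c in the frame of dock between 0.08 and 0.098 m and angle between pack_c's own x axis and vertical below 0.2 rad) or (x of pack_d in the frame of dock between 0.001 and 0.019 m and y of pack_d in the frame of dock between 0.028 and 0.052 m and z of pack_d in the frame of dock between 0.08 and 0.098 m and angle between pack_d's own x axis and vertical below 0.2 rad)) and ((x of pack_a in the frame of dock between 0.001 and 0.019 m and y of pack_a in the frame of dock between -0.052 and -0.028 m and z of pack_a in the frame of dock between 0.08 and 0.098 m and angle between pack_a's own x axis and vertical below 0.2 rad) or (x of pack_b in the frame of dock between 0.001 and 0.019 m and y of pack_b in the frame of dock between -0.052 and -0.028 m and z of pack_b in the frame of dock between 0.08 and 0.098 m and angle between pack_b's own x axis and vertical below 0.2 rad) or (x of pack_c in the frame of dock between 0.001 and 0.019 m and y of pack_c in the frame of dock between -0.052 and -0.028 m and z of pack_c in the frame of dock between 0.08 and 0.098 m and angle between pack_c's own x axis and vertical below 0.2 rad) or (x of pack_d in the frame of dock between 0.001 and 0.019 m and y of pack_d in the frame of dock between -0.052 and -0.028 m and z of pack_d in the frame of dock between 0.08 and 0.098 m and angle between pack_d's own x axis and vertical below 0.2 rad)) and ((x of pack_a in the frame of dock between 0.001 and 0.019 m and y of pack_a in the frame of dock between -0.132 and -0.108 m and z of pack_a in the frame of dock between 0.08 and 0.098 m and angle between pack_a's own x axis and vertical below 0.2 rad) or (x of pack_b in the frame of dock between 0.001 and 0.019 m and y of pack_b in the frame of dock between -0.132 and -0.108 m and z of pack_b in the frame of dock between 0.08 and 0.098 m and angle between pack_b's own x axis and vertical below 0.2 rad) or (x of pack_c in the frame of dock between 0.001 and 0.019 m and y of pack_c in the frame of dock between -0.132 and -0.108 m and z of pack_c in the frame of dock between 0.08 and 0.098 m and angle between pack_c's own x axis and vertical below 0.2 rad) or (x of pack_d in the frame of dock between 0.001 and 0.019 m and y of pack_d in the frame of dock between -0.132 and -0.108 m and z of pack_d in the frame of dock between 0.08 and 0.098 m and angle between pack_d's own x axis and vertical below 0.2 rad)) and linear speed of each of pack_a, pack_b, pack_c, pack_d below 0.03 m/s); the robot touches nothing.
It fails at once if a pack is put into a bay while the rack's slot of the same position still holds another pack (wrong order) ((((x of pack_a in the frame of dock between -0.02 and 0.04 m and y of pack_a in the frame of dock between 0.108 and 0.132 m and z of pack_a in the frame of dock between 0.08 and 0.11 m) or (x of pack_b in the frame of dock between -0.02 and 0.04 m and y of pack_b in the frame of dock between 0.108 and 0.132 m and z of pack_b in the frame of dock between 0.08 and 0.11 m) or (x of pack_c in the frame of dock between -0.02 and 0.04 m and y of pack_c in the frame of dock between 0.108 and 0.132 m and z of pack_c in the frame of dock between 0.08 and 0.11 m) or (x of pack_d in the frame of dock between -0.02 and 0.04 m and y of pack_d in the frame of dock between 0.108 and 0.132 m and z of pack_d in the frame of dock between 0.08 and 0.11 m)) and ((x of pack_a in the frame of rack between -0.02 and 0.04 m and y of pack_a in the frame of rack between 0.108 and 0.132 m and z of pack_a in the frame of rack between 0.08 and 0.11 m) or (x of pack_b in the frame of rack between -0.02 and 0.04 m and y of pack_b in the frame of rack between 0.108 and 0.132 m and z of pack_b in the frame of rack between 0.08 and 0.11 m) or (x of pack_c in the frame of rack between -0.02 and 0.04 m and y of pack_c in the frame of rack between 0.108 and 0.132 m and z of pack_c in the frame of rack between 0.08 and 0.11 m) or (x of pack_d in the frame of rack between -0.02 and 0.04 m and y of pack_d in the frame of rack between 0.108 and 0.132 m and z of pack_d in the frame of rack between 0.08 and 0.11 m))) or (((x of pack_a in the frame of dock between -0.02 and 0.04 m and y of pack_a in the frame of dock between 0.028 and 0.052 m and z of pack_a in the frame of dock between 0.08 and 0.11 m) or (x of pack_b in the frame of dock between -0.02 and 0.04 m and y of pack_b in the frame of dock between 0.028 and 0.052 m and z of pack_b in the frame of dock between 0.08 and 0.11 m) or (x of pack_c in the frame of dock between -0.02 and 0.04 m and y of pack_c in the frame of dock between 0.028 and 0.052 m and z of pack_c in the frame of dock between 0.08 and 0.11 m) or (x of pack_d in the frame of dock between -0.02 and 0.04 m and y of pack_d in the frame of dock between 0.028 and 0.052 m and z of pack_d in the frame of dock between 0.08 and 0.11 m)) and ((x of pack_a in the frame of rack between -0.02 and 0.04 m and y of pack_a in the frame of rack between 0.028 and 0.052 m and z of pack_a in the frame of rack between 0.08 and 0.11 m) or (x of pack_b in the frame of rack between -0.02 and 0.04 m and y of pack_b in the frame of rack between 0.028 and 0.052 m and z of pack_b in the frame of rack between 0.08 and 0.11 m) or (x of pack_c in the frame of rack between -0.02 and 0.04 m and y of pack_c in the frame of rack between 0.028 and 0.052 m and z of pack_c in the frame of rack between 0.08 and 0.11 m) or (x of pack_d in the frame of rack between -0.02 and 0.04 m and y of pack_d in the frame of rack between 0.028 and 0.052 m and z of pack_d in the frame of rack between 0.08 and 0.11 m))) or (((x of pack_a in the frame of dock between -0.02 and 0.04 m and y of pack_a in the frame of dock between -0.052 and -0.028 m and z of pack_a in the frame of dock between 0.08 and 0.11 m) or (x of pack_b in the frame of dock between -0.02 and 0.04 m and y of pack_b in the frame of dock between -0.052 and -0.028 m and z of pack_b in the frame of dock between 0.08 and 0.11 m) or (x of pack_c in the frame of dock between -0.02 and 0.04 m and y of pack_c in the frame of dock between -0.052 and -0.028 m and z of pack_c in the frame of dock between 0.08 and 0.11 m) or (x of pack_d in the frame of dock between -0.02 and 0.04 m and y of pack_d in the frame of dock between -0.052 and -0.028 m and z of pack_d in the frame of dock between 0.08 and 0.11 m)) and ((x of pack_a in the frame of rack between -0.02 and 0.04 m and y of pack_a in the frame of rack between -0.052 and -0.028 m and z of pack_a in the frame of rack between 0.08 and 0.11 m) or (x of pack_b in the frame of rack between -0.02 and 0.04 m and y of pack_b in the frame of rack between -0.052 and -0.028 m and z of pack_b in the frame of rack between 0.08 and 0.11 m) or (x of pack_c in the frame of rack between -0.02 and 0.04 m and y of pack_c in the frame of rack between -0.052 and -0.028 m and z of pack_c in the frame of rack between 0.08 and 0.11 m) or (x of pack_d in the frame of rack between -0.02 and 0.04 m and y of pack_d in the frame of rack between -0.052 and -0.028 m and z of pack_d in the frame of rack between 0.08 and 0.11 m))) or (((x of pack_a in the frame of dock between -0.02 and 0.04 m and y of pack_a in the frame of dock between -0.132 and -0.108 m and z of pack_a in the frame of dock between 0.08 and 0.11 m) or (x of pack_b in the frame of dock between -0.02 and 0.04 m and y of pack_b in the frame of dock between -0.132 and -0.108 m and z of pack_b in the frame of dock between 0.08 and 0.11 m) or (x of pack_c in the frame of dock between -0.02 and 0.04 m and y of pack_c in the frame of dock between -0.132 and -0.108 m and z of pack_c in the frame of dock between 0.08 and 0.11 m) or (x of pack_d in the frame of dock between -0.02 and 0.04 m and y of pack_d in the frame of dock between -0.132 and -0.108 m and z of pack_d in the frame of dock between 0.08 and 0.11 m)) and ((x of pack_a in the frame of rack between -0.02 and 0.04 m and y of pack_a in the frame of rack between -0.132 and -0.108 m and z of pack_a in the frame of rack between 0.08 and 0.11 m) or (x of pack_b in the frame of rack between -0.02 and 0.04 m and y of pack_b in the frame of rack between -0.132 and -0.108 m and z of pack_b in the frame of rack between 0.08 and 0.11 m) or (x of pack_c in the frame of rack between -0.02 and 0.04 m and y of pack_c in the frame of rack between -0.132 and -0.108 m and z of pack_c in the frame of rack between 0.08 and 0.11 m) or (x of pack_d in the frame of rack between -0.02 and 0.04 m and y of pack_d in the frame of rack between -0.132 and -0.108 m and z of pack_d in the frame of rack between 0.08 and 0.11 m)))).
It fails at once if a pack is set down or falls on the desk (its origin below 84 mm; 89 in the rack, 92 in the dock) (height (world z) of any of pack_a, pack_b, pack_c, pack_d below 0.084 m).
It fails at once if a pack is tipped over (more than 0.8 rad) (angle between any of pack_a, pack_b, pack_c, pack_d's own x axis and vertical above 0.8 rad).
It fails at once if a pack is dropped or forced into the dock (faster than 0.4 m/s inside a bay, or more than 60 N between them) ((((x of pack_a in the frame of dock between -0.02 and 0.04 m and y of pack_a in the frame of dock between 0.108 and 0.132 m and z of pack_a in the frame of dock between 0.08 and 0.12 m) or (x of pack_a in the frame of dock between -0.02 and 0.04 m and y of pack_a in the frame of dock between 0.028 and 0.052 m and z of pack_a in the frame of dock between 0.08 and 0.12 m) or (x of pack_a in the frame of dock between -0.02 and 0.04 m and y of pack_a in the frame of dock between -0.052 and -0.028 m and z of pack_a in the frame of dock between 0.08 and 0.12 m) or (x of pack_a in the frame of dock between -0.02 and 0.04 m and y of pack_a in the frame of dock between -0.132 and -0.108 m and z of pack_a in the frame of dock between 0.08 and 0.12 m)) and linear speed of pack_a above 0.4 m/s) or (((x of pack_b in the frame of dock between -0.02 and 0.04 m and y of pack_b in the frame of dock between 0.108 and 0.132 m and z of pack_b in the frame of dock between 0.08 and 0.12 m) or (x of pack_b in the frame of dock between -0.02 and 0.04 m and y of pack_b in the frame of dock between 0.028 and 0.052 m and z of pack_b in the frame of dock between 0.08 and 0.12 m) or (x of pack_b in the frame of dock between -0.02 and 0.04 m and y of pack_b in the frame of dock between -0.052 and -0.028 m and z of pack_b in the frame of dock between 0.08 and 0.12 m) or (x of pack_b in the frame of dock between -0.02 and 0.04 m and y of pack_b in the frame of dock between -0.132 and -0.108 m and z of pack_b in the frame of dock between 0.08 and 0.12 m)) and linear speed of pack_b above 0.4 m/s) or (((x of pack_c in the frame of dock between -0.02 and 0.04 m and y of pack_c in the frame of dock between 0.108 and 0.132 m and z of pack_c in the frame of dock between 0.08 and 0.12 m) or (x of pack_c in the frame of dock between -0.02 and 0.04 m and y of pack_c in the frame of dock between 0.028 and 0.052 m and z of pack_c in the frame of dock between 0.08 and 0.12 m) or (x of pack_c in the frame of dock between -0.02 and 0.04 m and y of pack_c in the frame of dock between -0.052 and -0.028 m and z of pack_c in the frame of dock between 0.08 and 0.12 m) or (x of pack_c in the frame of dock between -0.02 and 0.04 m and y of pack_c in the frame of dock between -0.132 and -0.108 m and z of pack_c in the frame of dock between 0.08 and 0.12 m)) and linear speed of pack_c above 0.4 m/s) or (((x of pack_d in the frame of dock between -0.02 and 0.04 m and y of pack_d in the frame of dock between 0.108 and 0.132 m and z of pack_d in the frame of dock between 0.08 and 0.12 m) or (x of pack_d in the frame of dock between -0.02 and 0.04 m and y of pack_d in the frame of dock between 0.028 and 0.052 m and z of pack_d in the frame of dock between 0.08 and 0.12 m) or (x of pack_d in the frame of dock between -0.02 and 0.04 m and y of pack_d in the frame of dock between -0.052 and -0.028 m and z of pack_d in the frame of dock between 0.08 and 0.12 m) or (x of pack_d in the frame of dock between -0.02 and 0.04 m and y of pack_d in the frame of dock between -0.132 and -0.108 m and z of pack_d in the frame of dock between 0.08 and 0.12 m)) and linear speed of pack_d above 0.4 m/s) or contact force between any of pack_a, pack_b, pack_c, pack_d and dock above 60 N).
It fails at once if the bottle is moved by more than 30 mm or tipped (distance of bottle from where it was at the start of the episode above 0.03 m or angle between bottle's own z axis and vertical above 0.4 rad).
It also fails if it takes over 120 s, if anything falls off the work surface, if the arm or the gripper's body presses on something with over 40 N, if the wrist force passes 120 N, or if a joint passes its speed limit or range.

## Working session

There is one attempt and no reset: what is moved stays moved. The work goes in short steps, Python scripts to look and compute and a tool call to move; the robot and the scene stay as the last step left them, time stands still between calls to the robot, and variables do not carry over. Pictures are saved under pics/ and viewed, at most 14 in all, crops included, and the job is handed in when it is done.

Besides the shell and the picture viewer there is one more tool, called after "Request:" by a JSON object that holds its "name" and its "arguments", one argument or row to a line. step_arm: Moves the arm, as the interface text tells. Its arguments: {"type":"object","properties":{"deltas":{"type":"array","items":{"type":"array","items":{"type":"array","items":{"type":"number"}}}}},"required":["deltas"]}

```bash
mkdir -p pics; cat > h.py <<'E'
import numpy as np, cv2
from cell import env, optics
from scipy.spatial.transform import Rotation as R
def pose():
    s=env.state(); q=s['eef_rot']; T=np.eye(4); T[:3,:3]=R.from_quat([q[1],q[2],q[3],q[0]]).as_matrix(); T[:3,3]=s['position']; return T
def grab(n):
    T=pose(); im,d=optics.get_image(n); c=optics.camera_info(n)
    E=np.array(c['extrinsics']) if n!='wrist' else T@np.array(c['tool_from_camera'])
    return im,d,np.array(c['camera_matrix']),c['k1'],E
def ray(K,k1,uv):
    p=np.atleast_2d(np.float64(uv)); return cv2.undistortPoints(p[:,None],K,np.array([k1,0,0,0.]))[:,0]
def onplane(K,k1,E,uv,z):
    n=ray(K,k1,uv); d=np.c_[n,np.ones(len(n))]@E[:3,:3].T
    return E[:3,3]+d*((z-E[2,3])/d[:,2])[:,None]
def cloud(d,K,k1,E):
    h,w=d.shape; u,v=np.meshgrid(np.arange(w),np.arange(h)); n=ray(K,k1,np.c_[u.ravel(),v.ravel()])
    z=d.ravel()[:,None]; return (np.c_[n*z,z]@E[:3,:3].T+E[:3,3]).reshape(h,w,3)
E
python3 - <<'E'
from h import *
s=env.state(); print(s['position'],s['eef_rot'],s['opening']); print(pose()[:3,:3].round(2))
for n in('scene','top'):
    im,d,K,k,E=grab(n); cv2.imwrite(f'pics/{n}0.png',im); np.savez(f'{n}0.npz',im=im,d=d,K=K,k=k,E=E); print(n,E[:3,3],k,K[0,0])
E
```

```text
[226.11994336 473.34734196 252.73647554] [-2.39477337e-04  2.21054602e-01  9.75261215e-01 -6.07453086e-04] 85.15369205059432
[[-0.9   0.43 -0.  ]
 [ 0.43  0.9  -0.  ]
 [ 0.   -0.   -1.  ]]
scene [  69.95380642 -729.59605111  818.19193767] 0.02225501860138247 426.22164990535487
top [ 537.52021219    2.76695583 1219.86897826] -0.06550105105386898 422.73045252297493
```

View pics/scene0.png

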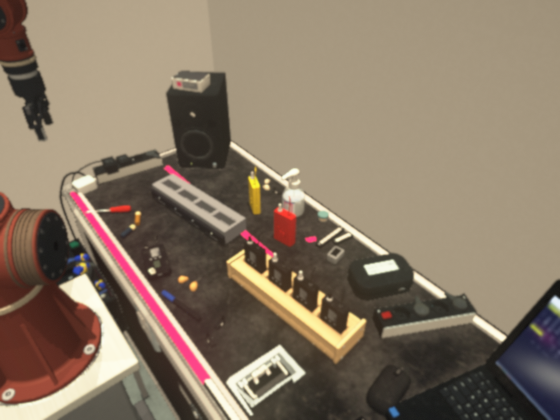

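View pics/top0.png

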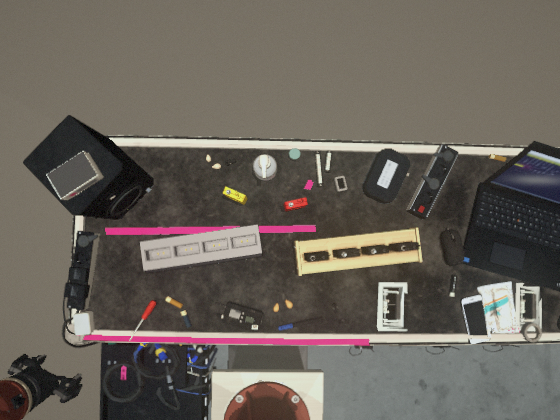

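The top view shows the grey dock at (200,247) and the plywood rack with four black packs at (315,256), (345,253), (374,250) and (403,247). Possible look-alikes are the red pack at (295,203) and the yellow one at (234,195). Those are not meant, and the white bottle is at (264,166). I choose the four black packs in the rack, and will measure the poses and check one crop.

```bash
python3 - <<'E'
from h import *
z=np.load('top0.npz'); im,d,K,k,E=[z[n] for n in('im','d','K','k','E')]; k=float(k)
P=cloud(d,K,k,E); hsv=cv2.cvtColor(im,cv2.COLOR_BGR2HSV)
print('desk z',np.median(P[275:290,100:130,2]))
def fit(name,m,zt):
    m=cv2.morphologyEx(m.astype(np.uint8),cv2.MORPH_CLOSE,np.ones((9,9)))
    cs,_=cv2.findContours(m,cv2.RETR_EXTERNAL,cv2.CHAIN_APPROX_NONE); c=max(cs,key=cv2.contourArea)
    W=onplane(K,k,E,c[:,0],zt)[:,:2].astype(np.float32)
    print(name,cv2.minAreaRect(W),cv2.boundingRect(c))
H=P[...,2]
u,v=np.meshgrid(np.arange(560),np.arange(420))
fit('dock',(H>30)&(H<60)&(u>125)&(u<275)&(v>215)&(v<280),46)
rk=(hsv[...,0]>10)&(hsv[...,0]<32)&(hsv[...,1]>60)&(hsv[...,2]>110)&(u>285)&(u<430)&(v>220)&(v<285)
fit('rack',rk,52)
for n,zz,b in(('red',1,(275,315,192,213)),('yel',1,(215,250,182,208)),('bottle',1,(248,282,145,185))):
    m=(u>b[0])&(u<b[1])&(v>b[2])&(v<b[3])&(H>40); print(n,P[m].mean(0),P[m].min(0),P[m].max(0))
m=(u>290)&(u<425)&(v>225)&(v<280)&(H>95)&(H<125)
n,l,st,c=cv2.connectedComponentsWithStats(m.astype(np.uint8))
for i in range(1,n):
    if st[i,4]>20:
        q=P[l==i]; print(st[i],q.mean(0).round(1),cv2.minAreaRect(q[:,:2].astype(np.float32)))
cv2.imwrite('pics/crop.png',cv2.resize(im[215:290,125:435],None,fx=2.58,fy=2.58,interpolation=cv2.INTER_CUBIC))
E
```

```text
desk z -1.130107214877853
dock ((500.2515563964844, 190.73883056640625), (90.816650390625, 330.48956298828125), 9.635397911071777) (140, 225, 122, 48)
rack ((500.6498718261719, -246.96603393554688), (98.7359619140625, 352.048583984375), 7.077176094055176) (294, 227, 129, 49)
red [623.96182773 -64.92911905 116.23988704] [537.52021219 -96.72214779  40.29812019] [ 641.27462998    2.76695583 1219.86897826]
yel [641.67911411  93.37494409 140.47321204] [537.52021219   2.76695583  42.29900313] [ 668.4140068   127.28856386 1219.86897826]
bottle [723.76135136  17.96496346 102.60692102] [537.52021219 -13.03269539  40.96458622] [ 764.77214097   51.11648955 1219.86897826]
[395 242  24  10 171] [ 515.7 -363.2  111.7] ((515.4282836914062, -366.2783508300781), (20.450878143310547, 61.77584457397461), 7.042210578918457)
[366 246  23  10 166] [ 505.9 -283.4  111.7] ((505.7151794433594, -285.4499206542969), (20.655088424682617, 57.99742889404297), 7.917072772979736)
[337 249  24  10 175] [ 496.5 -207.2  112.1] ((496.1856384277344, -208.64085388183594), (20.460697174072266, 59.283546447753906), 6.864267349243164)
[306 252  24  10 168] [ 486.4 -125.   111.9] ((485.8473205566406, -125.79965209960938), (20.442060470581055, 59.72868347167969), 7.2803215980529785)
```

View pics/crop.png

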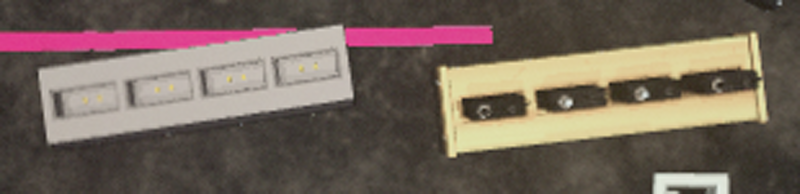

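The crop confirms four black packs in the plywood rack, at crop x 493, 570, 645 and 720, and four empty pockets in the dock. The rack (500.6, -247, yaw 7.1°) and pack positions fit the given 80 mm pitch. The dock is at (500, 191), yaw 9.6°. I'll move over the dock for a closer wrist look.

Request:
{"name": "step_arm", "arguments": {
  "deltas": [
    [[85,0,0,-12,0,0,6.86],[85,0,0,-12,0,0,6.86],[85,0,0,-12,0,0,6.86],[85,0,0,-12,0,0,6.86],[85,0,0,-12,0,0,6.86],[85,0,0,-12,0,0,6.86],[85,0,0,-12,0,0,6.86],[85,0,0,-12,0,0,6.86],[85,-32,16,0,0,0,0],[85,-32,16,0,0,0,0],[85,-32,16,0,0,0,0],[85,-32,16,0,0,0,0],[85,-32,16,0,0,0,0],[85,-32,16,0,0,0,0],[85,-32,16,0,0,0,0],[85,-32,16,0,0,0,0],[85,-32,16,0,0,0,0],[85,-28,16,0,0,0,0],[85,0,0,0,0,0,0],[85,0,0,0,0,0,0]]
  ]
}}

```text
t: 1.77
position: [437.3, 187.4, 348.8]
eef_rot: [-0.0, 0.647, 0.763, -0.0]
wrist_force: [-1.3, 1.0, -1.1]
opening: 85.0
grasp_force: 0.0
```

```bash
python3 - <<'E'
from h import *
im,d,K,k,E=grab('wrist'); cv2.imwrite('pics/w1.png',im); np.savez('w1.npz',im=im,d=d,K=K,k=k,E=E)
print(pose().round(3)); print(np.array(optics.camera_info('wrist')['tool_from_camera']).round(3)); print(E[:3].round(2),K[0,0])
E
```

```text
[[-1.65000e-01  9.86000e-01 -1.00000e-03  4.36669e+02]
 [ 9.86000e-01  1.65000e-01  0.00000e+00  1.88320e+02]
 [ 0.00000e+00 -1.00000e-03 -1.00000e+00  3.48946e+02]
 [ 0.00000e+00  0.00000e+00  0.00000e+00  1.00000e+00]]
[[-1.00000e-03 -9.61000e-01 -2.76000e-01  6.93080e+01]
 [ 1.00000e+00 -1.00000e-03 -0.00000e+00  2.28000e-01]
 [ 0.00000e+00 -2.76000e-01  9.61000e-01 -1.21058e+02]
 [ 0.00000e+00  0.00000e+00  0.00000e+00  1.00000e+00]]
[[ 9.9000e-01  1.6000e-01  4.0000e-02  4.2636e+02]
 [ 1.6000e-01 -9.5000e-01 -2.7000e-01  2.5585e+02]
 [-0.0000e+00  2.8000e-01 -9.6000e-01  4.6986e+02]] 302.1313438103092
```

View pics/w1.png

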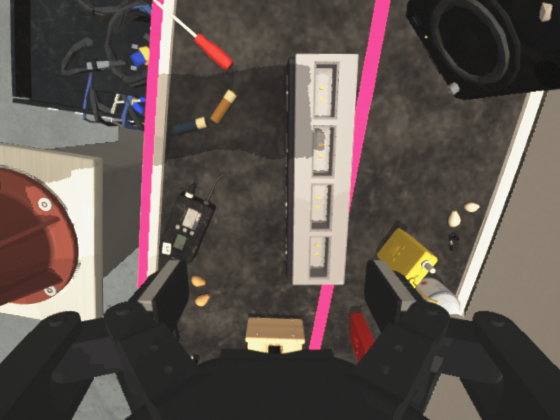

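The wrist view shows the dock lengthwise, rows 55-283, with pockets centred near (324,90), (321,150), (319,206) and (317,256). Next I fit the pocket rims.

```bash
python3 - <<'E'
from h import *
for f,(u0,u1,v0,v1) in(('w1',(275,365,40,295)),('top0',(130,270,220,277))):
    z=np.load(f+'.npz'); im,d,K,k,E=[z[n] for n in('im','d','K','k','E')]; k=float(k)
    P=cloud(d,K,k,E); H=P[...,2]
    u,v=np.meshgrid(np.arange(560),np.arange(420)); box=(u>u0)&(u<u1)&(v>v0)&(v<v1)
    m=(box&(H>38)&(H<56)).astype(np.uint8)
    print(f,'rim z',np.median(H[m>0]), 'desk',np.median(H[box&(H<8)]))
    cs,hi=cv2.findContours(m,cv2.RETR_CCOMP,cv2.CHAIN_APPROX_NONE)
    for c,h in zip(cs,hi[0]):
        if cv2.contourArea(c)<60: continue
        W=onplane(K,k,E,c[:,0],46)[:,:2].astype(np.float32); r=cv2.minAreaRect(W)
        print('hole' if h[3]>=0 else 'outer',np.round(r[0],1),np.round(r[1],1),round(r[2],1))
E
```

```text
w1 rim z 46.32290927827012 desk 0.47865236997813554
outer [502.8 191.9] [ 81.3 328.3] 9.6
hole [522.6  74.5] [30.5 65. ] 9.4
hole [508.6 153.2] [28.9 66.4] 9.7
hole [495.8 231. ] [29.  68.5] 9.3
hole [482.2 308.9] [30.  66.3] 9.8
top0 rim z 45.28202226499934 desk -0.37149448318791656
outer [502.7 191.3] [ 82.  330.2] 9.6
hole [483.3 309.3] [32.1 69.9] 10.6
hole [496.9 231.7] [32.3 73.6] 9.7
hole [510.5 150.8] [32.2 74. ] 9.6
hole [523.8  72.8] [32.1 71.8] 9.8
```

Request:
{"name": "step_arm", "arguments": {
  "deltas": [
    [[85,0,0,0,0,0,2.5],[85,-30,-2.7,0,0,0,0],[85,-30,-2.7,0,0,0,0],[85,-30,-2.7,0,0,0,0],[85,-30,-2.7,0,0,0,0],[85,-30,-2.7,0,0,0,0],[85,-30,-2.7,0,0,0,0],[85,-30,-2.7,0,0,0,0],[85,-30,-2.7,0,0,0,0],[85,-30,-2.7,0,0,0,0],[85,-30,-2.7,0,0,0,0],[85,-30,-2.7,0,0,0,0],[85,-30,-2.7,0,0,0,0],[85,-26,-2.7,0,0,0,0],[85,0,0,0,0,0,0],[85,0,0,0,0,0,0]]
  ]
}}

```text
t: 3.15
position: [449.5, -198.4, 349.0]
eef_rot: [-0.0, 0.662, 0.749, 0.0]
wrist_force: [-0.3, -0.1, -0.3]
opening: 85.3
grasp_force: 0.0
```

```bash
python3 - <<'E'
from h import *
im,d,K,k,E=grab('wrist'); cv2.imwrite('pics/w2.png',im); np.savez('w2.npz',im=im,d=d,K=K,k=k,E=E)
P=cloud(d,K,k,E); H=P[...,2]
c=np.array([500.6,-247]);a=np.radians(7.1); D=P[...,:2]-c
x=D@[np.cos(a),np.sin(a)]; y=D@[-np.sin(a),np.cos(a)]
box=(abs(x)<40)&(abs(y)<165)
for s in(120,40,-40,-120):
    m=box&(abs(y-s)<38)&(H>106)&(H<118)
    if m.sum()<20: print(s,m.sum()); continue
    q=P[m]; print(s,m.sum(),'z',np.median(q[:,2]).round(1),'x',np.percentile(x[m],[2,98]).round(1),'y',np.percentile(y[m],[2,98]).round(1),cv2.minAreaRect(q[:,:2].astype(np.float32)))
    m=box&(abs(y-s)<38)&(H>125)&(H<175)
    if m.sum(): print('  ant',x[m].mean().round(1),y[m].mean().round(1),H[m].max().round())
m=(abs(x)<70)&(abs(y)<200)&(H>44)&(H<66); 
print('rack',np.percentile(x[m],[1,99]).round(1),np.percentile(y[m],[1,99]).round(1)); print(pose()[:3,3])
E
```

```text
120 832 z 113.1 x [-10.7   8.7] y [ 93.  149.9] ((484.99139404296875, -126.64790344238281), (20.74574089050293, 59.45197677612305), 7.052420616149902)
  ant 0.3 118.4 169.0
40 706 z 113.0 x [-10.8   9.2] y [10.9 67. ] ((495.1476745605469, -209.0354461669922), (20.510820388793945, 59.33453369140625), 7.784388065338135)
  ant -0.0 39.6 170.0
-40 586 z 113.1 x [-10.9   9.2] y [-67.  -10.9] ((504.7268371582031, -286.15789794921875), (20.83283805847168, 58.00217819213867), 7.165016174316406)
  ant 0.2 -40.9 169.0
-120 495 z 112.9 x [-11.    8.9] y [-147.4  -91.1] ((514.6455688476562, -366.375), (20.352705001831055, 60.12240219116211), 7.613786697387695)
  ant -0.7 -120.6 168.0
rack [-45.2  43.6] [-169.2  172.1]
[ 449.42672761 -197.64139126  349.11810825]
```

View pics/w2.png

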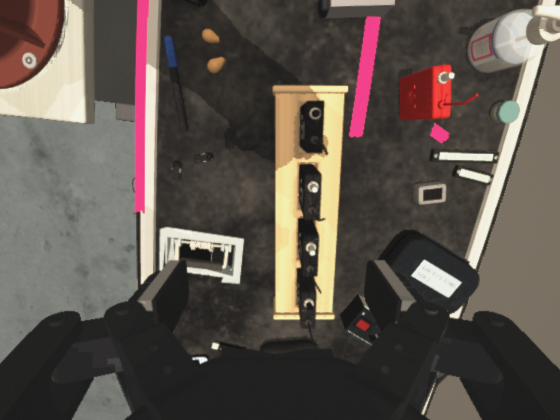

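The view shows the four black packs in the rack at (312,126), (310,192), (309,250) and (308,300). Their antennas are at the right-hand corners, and tops measure 113 mm as specified. I go to hover over the leftmost pack.

Request:
{"name": "step_arm", "arguments": {
  "deltas": [
    [[60,18,11,0,0,0,0],[60,18,11,0,0,0,0],[60,18,11,20,0,0,0],[60,18,11,24,0,0,0],[60,0,0,24,0,0,0],[60,0,0,24,0,0,0],[60,0,0,24,0,0,0],[60,0,0,24,0,0,0],[60,0,0,0,0,0,0],[60,0,0,0,0,0,0]]
  ]
}}

```text
t: 4.03
position: [483.5, -120.1, 209.2]
eef_rot: [-0.001, 0.661, 0.75, -0.0]
wrist_force: [0.0, -0.2, 0.9]
opening: 60.0
grasp_force: 0.0
```

```bash
cat > go.py <<'E'
import sys
from h import *
x,y,z,yaw=map(float,sys.argv[1:5])
T=pose(); Ps=[env.state()['position'] for _ in range(3)]
d=T[:3,:3].T@(np.array([x,y,z])-Ps[0])
a=np.radians(yaw); G=np.array([[-np.sin(a),np.cos(a),0],[np.cos(a),np.sin(a),0],[0,0,-1]]).T
print('pos',np.round(Ps[0],1),'shift',d.round(1),'turn',np.degrees(R.from_matrix(T[:3,:3].T@G).as_rotvec()).round(2), 'shift in goal axes',(G.T@(np.array([x,y,z])-Ps[0])).round(1))
E
python3 go.py 484.6 -120.8 108 7.1
python3 - <<'E'
import sys; sys.argv=['']
from h import *
z=np.load('w2.npz'); d,K,k,E=[z[n] for n in('d','K','k','E')]; P=cloud(d,K,float(k),E); H=P[...,2]
c=np.array([500.6,-247]);a=np.radians(7.1); D=P[...,:2]-c
x=D@[np.cos(a),np.sin(a)]; y=D@[-np.sin(a),np.cos(a)]-120
for lo,hi in((118,125),(125,135),(135,150),(150,160),(160,175)):
    m=(abs(x)<20)&(abs(y)<40)&(H>lo)&(H<hi); print(lo,m.sum(),np.percentile(y[m],[0,50,100]).round(0) if m.any() else '')
E
```

```text
pos [ 483.5 -120.1  209.2] shift [ -0.9   1.2 101.2] turn [-0.1  -0.07  0.09] shift in goal axes [ -0.8   1.  101.2]
118 43 [-16. -10.  22.]
125 49 [-13.  16.  20.]
135 11 [-14. -13. -11.]
150 16 [-17. -14. -12.]
160 26 [-24. -20. -16.]
```

Request:
{"name": "step_arm", "arguments": {
  "deltas": [
    [[60,-0.8,1,20,0,0,0],[60,0,0,20,0,0,0],[60,0,0,20,0,0,0],[60,0,0,20,0,0,0],[60,0,0,12,0,0,0],[60,0,0,8,0,0,0],[60,0,0,0,0,0,0],[0,0,0,0,0,0,0],[0,0,0,0,0,0,0],[0,0,0,0,0,0,0],[0,0,0,0,0,0,0],[0,0,0,0,0,0,0],[0,0,0,0,0,0,0],[0,0,0,0,0,0,0],[0,0,0,0,0,0,0]]
  ]
}}

```text
t: 5.28
position: [485.6, -122.8, 110.5]
eef_rot: [0.001, 0.662, 0.749, -0.0]
wrist_force: [-2.2, 0.6, 8.0]
opening: 19.5
grasp_force: 58.3
```

Request:
{"name": "step_arm", "arguments": {
  "deltas": [
    [[0,0,0,-6,0,0,0],[0,0,0,-10,0,0,0],[0,0,0,-16,0,0,0],[0,0,0,-20,0,0,0],[0,0,0,-20,0,0,0],[0,0,0,-16,0,0,0],[0,0,0,-10,0,0,0],[0,0,0,0,0,0,0],[0,0,0,0,0,0,0]]
  ]
}}

```text
t: 6.03
position: [485.5, -122.6, 207.6]
eef_rot: [0.0, 0.662, 0.749, 0.0]
wrist_force: [0.0, 0.2, -1.4]
opening: 19.4
grasp_force: 59.0
```

```bash
python3 go.py 481.5 316 220 9.6; python3 - <<'E'
from h import *
im,d,K,k,E=grab('scene'); 
im2,*_=grab('wrist'); cv2.imwrite('pics/l1.png',np.hstack([cv2.resize(im[200:400,180:420],(480,400)),cv2.resize(im2[200:420,180:400],(320,320),)[0:320] if 0 else cv2.resize(im2,(320,400))]))
E
```

```text
pos [ 485.5 -122.6  207.6] shift [435.7  50.  -12.5] turn [ 0.05  0.03 -2.53] shift in goal axes [433.1  69.2 -12.4]
```

View pics/l1.png

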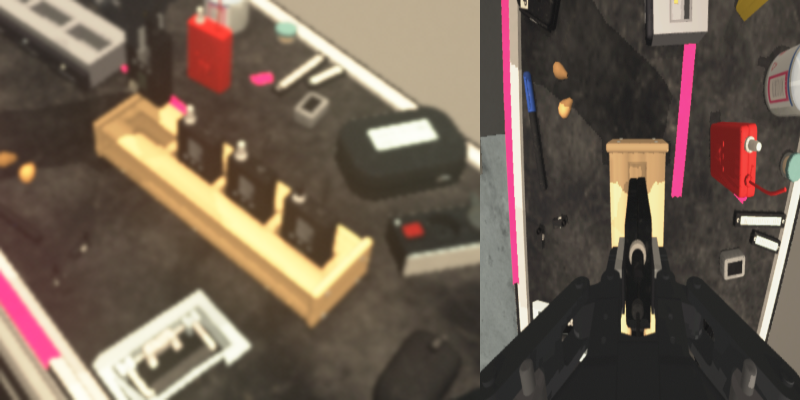

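The first pack is lifted and hangs upright in the gripper (composite at 637,260), and the other three are undisturbed. On to bay 1.

Request:
{"name": "step_arm", "arguments": {
  "deltas": [
    [[0,0,0,0,0,0,-2.5],[0,12,2,0,0,0,0],[0,24,4,0,0,0,0],[0,28,4.5,0,0,0,0],[0,28,4.5,0,0,0,0],[0,28,4.5,0,0,0,0],[0,28,4.5,0,0,0,0],[0,28,4.5,0,0,0,0],[0,28,4.5,0,0,0,0],[0,28,4.5,0,0,0,0],[0,28,4.5,0,0,0,0],[0,28,4.5,0,0,0,0],[0,28,4.5,0,0,0,0],[0,28,4.5,0,0,0,0],[0,28,4.5,0,0,0,0],[0,28,4.5,0,0,0,0],[0,21,4,0,0,0,0],[0,10,0.5,0,0,0,0],[0,0,0,0,0,0,0],[0,0,0,0,0,0,0]]
  ]
}}

```text
t: 7.8
position: [480.8, 314.0, 206.5]
eef_rot: [-0.0, 0.645, 0.764, -0.001]
wrist_force: [-0.3, 0.0, -1.9]
opening: 19.6
grasp_force: 58.9
```

```bash
python3 go.py 481.8 314.2 113 9.6;python3 go.py 481.8 314.2 113 9.6
```

```text
pos [480.8 314.  206.5] shift [ 0.1  1.2 93.5] turn [-0.09  0.05  0.02] shift in goal axes [ 0.   1.  93.5]
pos [480.8 314.  206.5] shift [ 0.1  1.2 93.5] turn [-0.09  0.05  0.02] shift in goal axes [ 0.   1.  93.5]
```

Request:
{"name": "step_arm", "arguments": {
  "deltas": [
    [[0,0,1,12,0,0,0],[0,0,0,15,0,0,0],[0,0,0,12,0,0,0],[0,0,0,8,0,0,0],[0,0,0,5,0,0,0],[0,0,0,5,0,0,0],[0,0,0,4,0,0,0],[0,0,0,4,0,0,0],[0,0,0,0,0,0,0]]
  ]
}}

```text
t: 8.55
position: [482.5, 314.0, 141.8]
eef_rot: [-0.0, 0.646, 0.764, -0.0]
wrist_force: [-0.7, 0.2, -0.8]
opening: 19.4
grasp_force: 59.0
```

```bash
python3 go.py 481.8 314.2 113 9.6; python3 - <<'E'
from h import *
im2,*_=grab('wrist'); im,*_=grab('scene'); cv2.imwrite('pics/p1.png',np.hstack([cv2.resize(im2[0:330,200:400],(360,594)),cv2.resize(im[150:260,130:230],(400,594))]))
E
```

```text
pos [482.5 314.  141.8] shift [ 0.3 -0.6 28.8] turn [-0.03  0.01 -0.03] shift in goal axes [ 0.3 -0.6 28.8]
```

View pics/p1.png

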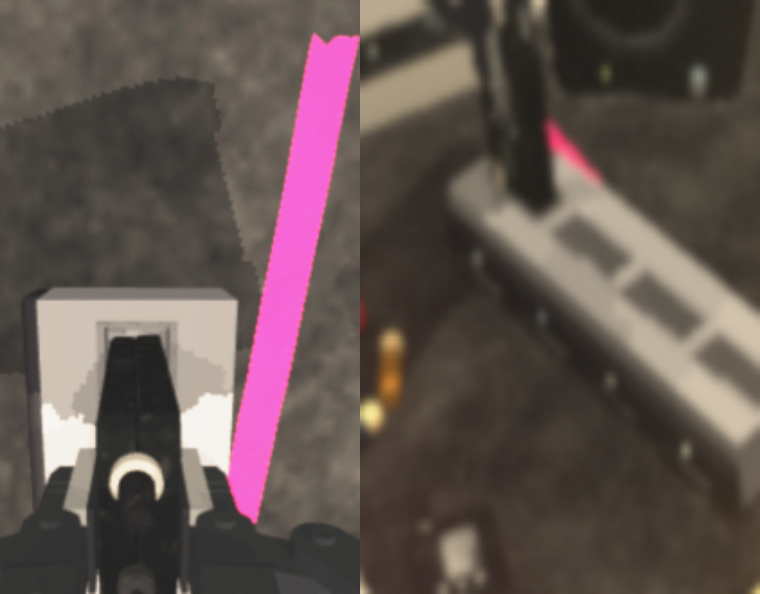

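The foot has entered the bay-1 pocket (wrist view at 138,340) with no force. I keep lowering.

Request:
{"name": "step_arm", "arguments": {
  "deltas": [
    [[0,0,-0.3,4,0,0,0],[0,0,0,5,0,0,0],[0,0,0,5,0,0,0],[0,0,0,5,0,0,0],[0,0,0,4,0,0,0],[0,0,0,2,0,0,0],[0,0,0,1,0,0,0],[0,0,0,0,0,0,0],[0,0,0,0,0,0,0]]
  ]
}}

```text
t: 9.4
position: [482.4, 314.2, 116.4]
eef_rot: [0.0, 0.646, 0.764, 0.0]
wrist_force: [-0.2, -0.5, -1.0]
opening: 19.6
grasp_force: 59.0
```

Request:
{"name": "step_arm", "arguments": {
  "deltas": [
    [[0,0,0,1,0,0,0],[0,0,0,1,0,0,0],[0,0,0,0.6,0,0,0],[0,0,0,0,0,0,0],[0,0,0,0,0,0,0]]
  ]
}}

```text
t: 9.82
position: [482.4, 314.1, 113.7]
eef_rot: [0.0, 0.646, 0.764, 0.0]
wrist_force: [0.4, 0.2, -1.5]
opening: 19.8
grasp_force: 59.0
```

Request:
{"name": "step_arm", "arguments": {
  "deltas": [
    [[0,0,0,0.5,0,0,0],[0,0,0,0,0,0,0]]
  ]
}}

```text
t: 9.98
position: [482.4, 314.2, 113.6]
eef_rot: [0.0, 0.646, 0.764, 0.0]
wrist_force: [-0.9, 0.7, 3.1]
opening: 19.5
grasp_force: 59.6
```

Request:
{"name": "step_arm", "arguments": {
  "deltas": [
    [[30,0,0,0,0,0,0],[60,0,0,0,0,0,0],[60,0,0,0,0,0,0],[60,0,0,0,0,0,0],[60,0,0,-6,0,0,0],[60,0,0,-14,0,0,0],[60,0,0,-20,0,0,0],[60,0,0,-20,0,0,0],[60,0,0,-20,0,0,0],[60,0,0,-20,0,0,0],[60,0,0,0,0,0,0],[60,0,0,0,0,0,0]]
  ]
}}

```text
t: 10.98
position: [483.0, 314.5, 214.5]
eef_rot: [0.001, 0.646, 0.764, 0.001]
wrist_force: [-0.2, -0.2, -0.7]
opening: 60.2
grasp_force: 0.0
```

```bash
cat > chk.py <<'E'
import sys
from h import *
# measure pack tops seen by the top camera in dock frame (or rack)
im,d,K,k,E=grab(sys.argv[1] if len(sys.argv)>1 else 'top'); P=cloud(d,K,k,E); H=P[...,2]
for n,c,a in(('dock',[502.5,191.7],9.6),('rack',[500.6,-247],7.1)):
    a=np.radians(a); D=P[...,:2]-c; x=D@[np.cos(a),np.sin(a)]; y=D@[-np.sin(a),np.cos(a)]
    for s in(120,40,-40,-120):
        m=(abs(x)<22)&(abs(y-s)<36)&(H>104)&(H<124)
        if m.sum()>30: q=P[m]; print(n,s,m.sum(),'z',np.median(q[:,2]).round(1),'x',np.percentile(x[m],[2,98]).round(1),'y',np.percentile(y[m],[2,98]).round(1))
E
python3 chk.py wrist; python3 go.py 494.9 -204.3 210 7.1
```

```text
dock 120 1753 z 116.2 x [-10.3   9.1] y [ 94.2 150.1]
pos [482.4 314.1 213.4] shift [-513.3  -73.9    3.3] turn [ 0.03 -0.01  2.48] shift in goal axes [-516.   -51.7    3.4]
```

Pack 1 is seated (top z 116.2, x ≈ -0.6, y ≈ 122 in the dock frame). On to pack 2.

Request:
{"name": "step_arm", "arguments": {
  "deltas": [
    [[60,0,0,0,0,0,2.5],[60,-18,-2,0,0,0,0],[60,-30,-3,0,0,0,0],[60,-30,-3,0,0,0,0],[60,-30,-3,0,0,0,0],[60,-30,-3,0,0,0,0],[60,-30,-3,0,0,0,0],[60,-30,-3,0,0,0,0],[60,-30,-3,0,0,0,0],[60,-30,-3,0,0,0,0],[60,-30,-3,0,0,0,0],[60,-30,-3,0,0,0,0],[60,-30,-3,0,0,0,0],[60,-30,-3,0,0,0,0],[60,-30,-3,0,0,0,0],[60,-30,-3,0,0,0,0],[60,-30,-3,0,0,0,0],[60,-30,-3,0,0,0,0],[60,-18,-1.7,0,0,0,0],[60,0,0,0,0,0,0]]
  ]
}}

```text
t: 12.7
position: [494.1, -207.4, 211.9]
eef_rot: [-0.0, 0.663, 0.748, -0.001]
wrist_force: [-0.4, 0.2, 0.3]
opening: 60.1
grasp_force: 0.0
```

```bash
python3 go.py 494.9 -204.3 110.5 7.1
```

```text
pos [ 494.1 -207.4  211.9] shift [  3.    1.3 101.4] turn [-0.08  0.   -0.21] shift in goal axes [  3.    1.2 101.4]
```

Request:
{"name": "step_arm", "arguments": {
  "deltas": [
    [[60,0,1,10,0,0,0],[60,0,0,10,0,0,0],[60,0,0,0,0,0,0],[60,0,0,0,0,0,0]]
  ]
}}

```text
t: 13.03
position: [494.8, -202.7, 192.0]
eef_rot: [-0.001, 0.662, 0.75, -0.0]
wrist_force: [-0.3, -0.3, 0.5]
opening: 59.8
grasp_force: 0.0
```

```bash
python3 go.py 494.9 -204.3 110.5 7.1
```

```text
pos [ 494.8 -202.7  192. ] shift [-1.7  0.  81.4] turn [-0.12 -0.1   0.05] shift in goal axes [-1.6 -0.1 81.5]
```

Request:
{"name": "step_arm", "arguments": {
  "deltas": [
    [[60,0,0,16,0,0,0],[60,0,0,20,0,0,0],[60,0,0,20,0,0,0],[60,0,0,16,0,0,0],[60,0,0,9.5,0,0,0],[60,0,0,0,0,0,0],[0,0,0,0,0,0,0],[0,0,0,0,0,0,0],[0,0,0,0,0,0,0],[0,0,0,0,0,0,0],[0,0,0,0,0,0,0],[0,0,0,0,0,0,0],[0,0,0,0,0,0,0],[0,0,0,0,0,0,0]]
  ]
}}

```text
t: 14.2
position: [495.8, -204.5, 112.9]
eef_rot: [0.001, 0.662, 0.749, -0.0]
wrist_force: [-2.1, 0.1, 7.6]
opening: 19.0
grasp_force: 58.6
```

Request:
{"name": "step_arm", "arguments": {
  "deltas": [
    [[0,0,0,-6,0,0,0],[0,0,0,-10,0,0,0],[0,0,0,-16,0,0,0],[0,0,0,-20,0,0,0],[0,0,0,-20,0,0,0],[0,0,0,-16,0,0,0],[0,0,0,-10,0,0,0],[0,0,0,0,0,0,0],[0,0,0,0,0,0,0],[0,0,0,0,0,0,0]]
  ]
}}

```text
t: 15.03
position: [495.2, -203.9, 208.9]
eef_rot: [-0.001, 0.662, 0.749, -0.0]
wrist_force: [-0.0, 0.2, -1.9]
opening: 19.6
grasp_force: 59.1
```

```bash
python3 go.py 495.2 234.9 210 9.6
```

```text
pos [ 495.2 -203.9  208.9] shift [435.5  54.1  -0.8] turn [-0.05 -0.04 -2.52] shift in goal axes [432.7  73.2  -1.1]
```

Request:
{"name": "step_arm", "arguments": {
  "deltas": [
    [[0,0,0,0,0,0,-2.5],[0,12,2,0,0,0,0],[0,24,4,0,0,0,0],[0,28,4.75,0,0,0,0],[0,28,4.75,0,0,0,0],[0,28,4.75,0,0,0,0],[0,28,4.75,0,0,0,0],[0,28,4.75,0,0,0,0],[0,28,4.75,0,0,0,0],[0,28,4.75,0,0,0,0],[0,28,4.75,0,0,0,0],[0,28,4.75,0,0,0,0],[0,28,4.75,0,0,0,0],[0,28,4.75,0,0,0,0],[0,28,4.75,0,0,0,0],[0,28,4.75,0,0,0,0],[0,22,4,0,0,0,0],[0,10.7,1.4,0,0,0,0],[0,0,0,0,0,0,0],[0,0,0,0,0,0,0]]
  ]
}}

```text
t: 16.7
position: [494.9, 234.8, 209.0]
eef_rot: [-0.0, 0.645, 0.764, -0.001]
wrist_force: [0.1, 0.3, -0.6]
opening: 19.5
grasp_force: 59.0
```

Request:
{"name": "step_arm", "arguments": {
  "deltas": [
    [[0,0,0,12,0,0,0],[0,0,0,15,0,0,0],[0,0,0,12,0,0,0],[0,0,0,8,0,0,0],[0,0,0,3,0,0,0],[0,0,0,0,0,0,0],[0,0,0,0,0,0,0]]
  ]
}}

```text
t: 17.28
position: [496.0, 234.3, 160.1]
eef_rot: [0.0, 0.646, 0.763, 0.0]
wrist_force: [0.7, -0.7, -1.7]
opening: 19.5
grasp_force: 59.0
```

```bash
python3 go.py 495.2 234.9 113.9 9.6
```

```text
pos [496.  234.3 160.1] shift [ 0.8 -0.7 46.2] turn [ 0.02  0.   -0.06] shift in goal axes [ 0.7 -0.7 46.2]
```

Request:
{"name": "step_arm", "arguments": {
  "deltas": [
    [[0,0,-0.3,5,0,0,0],[0,0,0,5,0,0,0],[0,0,0,5,0,0,0],[0,0,0,5,0,0,0],[0,0,0,5,0,0,0],[0,0,0,5,0,0,0],[0,0,0,5,0,0,0],[0,0,0,4,0,0,0],[0,0,0,3,0,0,0],[0,0,0,1.5,0,0,0],[0,0,0,0.5,0,0,0],[0,0,0,0,0,0,0],[0,0,0,0,0,0,0]]
  ]
}}

```text
t: 18.37
position: [495.4, 234.6, 116.0]
eef_rot: [-0.0, 0.646, 0.764, 0.0]
wrist_force: [-2.3, -0.7, 2.8]
opening: 19.3
grasp_force: 59.6
```

Request:
{"name": "step_arm", "arguments": {
  "deltas": [
    [[0,0,0,0.6,0,0,0],[0,0,0,0,0,0,0]]
  ]
}}

```text
t: 18.53
position: [495.4, 234.7, 115.9]
eef_rot: [0.0, 0.646, 0.764, 0.0]
wrist_force: [-4.1, -0.9, 9.8]
opening: 19.3
grasp_force: 60.8
```

Request:
{"name": "step_arm", "arguments": {
  "deltas": [
    [[0,0,0,-0.5,0,0,0],[30,0,0,0,0,0,0],[60,0,0,0,0,0,0],[60,0,0,0,0,0,0],[60,0,0,0,0,0,0],[60,0,0,-6,0,0,0],[60,0,0,-14,0,0,0],[60,0,0,-20,0,0,0],[60,0,0,-20,0,0,0],[60,0,0,-20,0,0,0],[60,0,0,-18,0,0,0],[60,0,0,0,0,0,0],[60,0,0,0,0,0,0]]
  ]
}}

```text
t: 19.62
position: [496.1, 234.8, 214.7]
eef_rot: [0.001, 0.646, 0.764, 0.001]
wrist_force: [-1.1, 0.4, -0.4]
opening: 59.9
grasp_force: 0.0
```

```bash
python3 chk.py wrist; python3 go.py 504.7 -282.3 212 7.1
```

```text
dock 120 2259 z 116.1 x [-10.1   9.6] y [ 92.5 148.8]
dock 40 1776 z 116.3 x [-10.3   9.4] y [12.6 68.4]
pos [495.4 234.6 213.6] shift [-511.2  -76.9    1.6] turn [ 0.02 -0.    2.48] shift in goal axes [-514.1  -54.7    1.6]
```

Request:
{"name": "step_arm", "arguments": {
  "deltas": [
    [[60,0,0,0,0,0,2.5],[60,-18,-2,0,0,0,0],[60,-30,-3.2,0,0,0,0],[60,-30,-3.2,0,0,0,0],[60,-30,-3.2,0,0,0,0],[60,-30,-3.2,0,0,0,0],[60,-30,-3.2,0,0,0,0],[60,-30,-3.2,0,0,0,0],[60,-30,-3.2,0,0,0,0],[60,-30,-3.2,0,0,0,0],[60,-30,-3.2,0,0,0,0],[60,-30,-3.2,0,0,0,0],[60,-30,-3.2,0,0,0,0],[60,-30,-3.2,0,0,0,0],[60,-30,-3.2,0,0,0,0],[60,-30,-3.2,0,0,0,0],[60,-30,-3.2,0,0,0,0],[60,-30,-3.2,0,0,0,0],[60,-16,-1.5,0,0,0,0],[60,0,0,0,0,0,0]]
  ]
}}

```text
t: 21.33
position: [504.0, -285.0, 212.3]
eef_rot: [-0.0, 0.663, 0.748, -0.0]
wrist_force: [-0.5, -0.1, -0.8]
opening: 59.8
grasp_force: 0.0
```

Request:
{"name": "step_arm", "arguments": {
  "deltas": [
    [[60,0,0,10,0,0,0],[60,0,0,10,0,0,0],[60,0,0,0,0,0,0],[60,0,0,0,0,0,0],[60,0,0,0,0,0,0]]
  ]
}}

```text
t: 21.75
position: [504.5, -281.2, 193.5]
eef_rot: [-0.0, 0.662, 0.75, 0.0]
wrist_force: [0.2, -0.3, 0.2]
opening: 60.1
grasp_force: 0.0
```

```bash
python3 go.py 504.7 -282 111 7.1
```

```text
pos [ 504.5 -281.2  193.5] shift [-0.8  0.1 82.5] turn [-0.02 -0.02  0.05] shift in goal axes [-0.8  0.1 82.5]
```

Request:
{"name": "step_arm", "arguments": {
  "deltas": [
    [[60,0,0,16,0,0,0],[60,0,0,20,0,0,0],[60,0,0,20,0,0,0],[60,0,0,16,0,0,0],[60,0,0,10.5,0,0,0],[60,0,0,0,0,0,0],[0,0,0,0,0,0,0],[0,0,0,0,0,0,0],[0,0,0,0,0,0,0],[0,0,0,0,0,0,0],[0,0,0,0,0,0,0],[0,0,0,0,0,0,0],[0,0,0,0,0,0,0],[0,0,0,0,0,0,0]]
  ]
}}

```text
t: 22.92
position: [504.9, -282.7, 112.4]
eef_rot: [0.001, 0.662, 0.749, -0.0]
wrist_force: [-2.0, 0.9, 5.1]
opening: 19.0
grasp_force: 58.9
```

Request:
{"name": "step_arm", "arguments": {
  "deltas": [
    [[0,0,0,-6,0,0,0],[0,0,0,-10,0,0,0],[0,0,0,-16,0,0,0],[0,0,0,-20,0,0,0],[0,0,0,-20,0,0,0],[0,0,0,-16,0,0,0],[0,0,0,-10,0,0,0],[0,0,0,0,0,0,0],[0,0,0,0,0,0,0],[0,0,0,0,0,0,0]]
  ]
}}

```text
t: 23.75
position: [504.1, -281.9, 208.3]
eef_rot: [-0.001, 0.662, 0.749, -0.0]
wrist_force: [-0.3, -0.9, -1.5]
opening: 19.1
grasp_force: 59.0
```

```bash
python3 go.py 508.5 156.2 210 9.6
```

```text
pos [ 504.1 -281.9  208.3] shift [434.2  58.4  -1.4] turn [-0.05 -0.05 -2.52] shift in goal axes [431.2  77.4  -1.7]
```

Request:
{"name": "step_arm", "arguments": {
  "deltas": [
    [[0,0,0,0,0,0,-2.5],[0,12,2,0,0,0,0],[0,24,4,0,0,0,0],[0,28,5,0,0,0,0],[0,28,5,0,0,0,0],[0,28,5,0,0,0,0],[0,28,5,0,0,0,0],[0,28,5,0,0,0,0],[0,28,5,0,0,0,0],[0,28,5,0,0,0,0],[0,28,5,0,0,0,0],[0,28,5,0,0,0,0],[0,28,5,0,0,0,0],[0,28,5,0,0,0,0],[0,28,5,0,0,0,0],[0,28,5,0,0,0,0],[0,21,4.5,0,0,0,0],[0,10,1.5,0,0,0,0],[0,0,0,0,0,0,0],[0,0,0,0,0,0,0]]
  ]
}}

```text
t: 25.42
position: [508.0, 155.7, 208.5]
eef_rot: [-0.0, 0.645, 0.764, -0.001]
wrist_force: [0.3, 0.6, -0.9]
opening: 19.3
grasp_force: 58.9
```

Request:
{"name": "step_arm", "arguments": {
  "deltas": [
    [[0,0,0,12,0,0,0],[0,0,0,15,0,0,0],[0,0,0,12,0,0,0],[0,0,0,7,0,0,0],[0,0,0,3,0,0,0],[0,0,0,0,0,0,0],[0,0,0,0,0,0,0]]
  ]
}}

```text
t: 26.0
position: [509.0, 155.2, 160.5]
eef_rot: [0.0, 0.646, 0.763, 0.0]
wrist_force: [-0.3, 0.2, -1.0]
opening: 19.3
grasp_force: 58.9
```

```bash
python3 go.py 508.6 156 114 9.6
```

```text
pos [509.  155.2 160.5] shift [ 0.9 -0.2 46.5] turn [ 0.02  0.   -0.06] shift in goal axes [ 0.9 -0.2 46.5]
```

Request:
{"name": "step_arm", "arguments": {
  "deltas": [
    [[0,0.3,0,5,0,0,0],[0,0,0,5,0,0,0],[0,0,0,5,0,0,0],[0,0,0,5,0,0,0],[0,0,0,5,0,0,0],[0,0,0,5,0,0,0],[0,0,0,5,0,0,0],[0,0,0,4,0,0,0],[0,0,0,3,0,0,0],[0,0,0,1.5,0,0,0],[0,0,0,0.5,0,0,0],[0,0,0,0,0,0,0],[0,0,0,0,0,0,0]]
  ]
}}

```text
t: 27.08
position: [508.8, 155.9, 116.3]
eef_rot: [0.0, 0.646, 0.764, 0.0]
wrist_force: [0.2, 0.5, -1.7]
opening: 19.5
grasp_force: 58.9
```

Request:
{"name": "step_arm", "arguments": {
  "deltas": [
    [[0,0,0,0.8,0,0,0],[0,0,0,0,0,0,0]]
  ]
}}

```text
t: 27.25
position: [508.9, 155.9, 115.5]
eef_rot: [0.0, 0.646, 0.764, 0.0]
wrist_force: [-0.7, -0.6, -1.0]
opening: 19.5
grasp_force: 59.1
```

Request:
{"name": "step_arm", "arguments": {
  "deltas": [
    [[0,0,0,0.8,0,0,0],[0,0,0,0,0,0,0]]
  ]
}}

```text
t: 27.42
position: [509.0, 156.0, 115.4]
eef_rot: [0.0, 0.646, 0.764, 0.0]
wrist_force: [-2.7, -0.1, 8.2]
opening: 19.1
grasp_force: 60.3
```

The pack is in contact with the floor, so I release and rise.

Request:
{"name": "step_arm", "arguments": {
  "deltas": [
    [[0,0,0,-0.5,0,0,0],[30,0,0,0,0,0,0],[60,0,0,0,0,0,0],[60,0,0,0,0,0,0],[60,0,0,0,0,0,0],[60,0,0,-6,0,0,0],[60,0,0,-14,0,0,0],[60,0,0,-20,0,0,0],[60,0,0,-20,0,0,0],[60,0,0,-20,0,0,0],[60,0,0,-18,0,0,0],[60,0,0,0,0,0,0],[60,0,0,0,0,0,0]]
  ]
}}

```text
t: 28.5
position: [509.3, 156.0, 214.0]
eef_rot: [0.001, 0.646, 0.764, 0.001]
wrist_force: [-0.5, -0.2, 0.1]
opening: 60.2
grasp_force: 0.0
```

```bash
python3 chk.py wrist; python3 go.py 514.6 -362 212 7.1
```

```text
dock 120 1175 z 115.9 x [-10.2   9.4] y [ 90.6 110.4]
dock 40 2278 z 116.1 x [-10.6   9.2] y [11.1 67.1]
dock -40 1794 z 116.2 x [-9.7 10. ] y [-67.1 -10.9]
pos [508.6 155.9 213. ] shift [-511.6  -80.3    1. ] turn [ 0.02 -0.    2.48] shift in goal axes [-514.6  -58.1    1. ]
```

Request:
{"name": "step_arm", "arguments": {
  "deltas": [
    [[60,0,0,0,0,0,2.5],[60,-18,-2,0,0,0,0],[60,-30,-3.4,0,0,0,0],[60,-30,-3.4,0,0,0,0],[60,-30,-3.4,0,0,0,0],[60,-30,-3.4,0,0,0,0],[60,-30,-3.4,0,0,0,0],[60,-30,-3.4,0,0,0,0],[60,-30,-3.4,0,0,0,0],[60,-30,-3.4,0,0,0,0],[60,-30,-3.4,0,0,0,0],[60,-30,-3.4,0,0,0,0],[60,-30,-3.4,0,0,0,0],[60,-30,-3.4,0,0,0,0],[60,-30,-3.4,0,0,0,0],[60,-30,-3.4,0,0,0,0],[60,-30,-3.4,0,0,0,0],[60,-30,-3.4,0,0,0,0],[60,-16,-1.6,0,0,0,0],[60,0,0,0,0,0,0]]
  ]
}}

```text
t: 30.22
position: [513.5, -364.4, 211.1]
eef_rot: [-0.001, 0.663, 0.748, -0.0]
wrist_force: [0.6, 1.1, -0.2]
opening: 60.2
grasp_force: 0.0
```

Request:
{"name": "step_arm", "arguments": {
  "deltas": [
    [[60,0,0,10,0,0,0],[60,0,0,10,0,0,0],[60,0,0,0,0,0,0],[60,0,0,0,0,0,0],[60,0,0,0,0,0,0]]
  ]
}}

```text
t: 30.63
position: [514.5, -360.4, 192.9]
eef_rot: [-0.0, 0.662, 0.75, 0.0]
wrist_force: [0.2, -0.6, -0.6]
opening: 59.6
grasp_force: 0.0
```

```bash
python3 go.py 514.6 -362.2 111 7.1; python3 chk.py top
```

```text
pos [ 514.5 -360.4  192.9] shift [-1.8 -0.1 81.9] turn [-0.02 -0.03  0.04] shift in goal axes [-1.8 -0.1 81.9]
dock 120 165 z 114.9 x [-10.    9.7] y [ 90.4 148.2]
dock 40 166 z 115.5 x [-10.    9.7] y [10.3 68.5]
dock -40 168 z 115.3 x [-9.3 10.3] y [-69.1 -11.4]
rack -120 156 z 112.9 x [-9.9 10. ] y [-145.1  -90.4]
```

Request:
{"name": "step_arm", "arguments": {
  "deltas": [
    [[60,-1,0,16,0,0,0],[60,0,0,20,0,0,0],[60,0,0,20,0,0,0],[60,0,0,16,0,0,0],[60,0,0,10,0,0,0],[60,0,0,0,0,0,0],[0,0,0,0,0,0,0],[0,0,0,0,0,0,0],[0,0,0,0,0,0,0],[0,0,0,0,0,0,0],[0,0,0,0,0,0,0],[0,0,0,0,0,0,0],[0,0,0,0,0,0,0],[0,0,0,0,0,0,0]]
  ]
}}

```text
t: 31.85
position: [515.0, -363.0, 112.4]
eef_rot: [0.001, 0.662, 0.749, -0.0]
wrist_force: [-1.3, -0.1, 6.1]
opening: 18.8
grasp_force: 59.5
```

Request:
{"name": "step_arm", "arguments": {
  "deltas": [
    [[0,0,0,-6,0,0,0],[0,0,0,-10,0,0,0],[0,0,0,-16,0,0,0],[0,0,0,-20,0,0,0],[0,0,0,-20,0,0,0],[0,0,0,-16,0,0,0],[0,0,0,-10,0,0,0],[0,0,0,0,0,0,0],[0,0,0,0,0,0,0],[0,0,0,0,0,0,0]]
  ]
}}

```text
t: 32.68
position: [514.1, -362.0, 208.0]
eef_rot: [-0.001, 0.662, 0.749, 0.0]
wrist_force: [0.5, -0.4, -2.6]
opening: 19.5
grasp_force: 58.8
```

```bash
python3 go.py 521.9 77.2 210 9.6
```

```text
pos [ 514.1 -362.   208. ] shift [434.9  61.8  -1.5] turn [-0.05 -0.07 -2.52] shift in goal axes [431.7  80.9  -2. ]
```

Request:
{"name": "step_arm", "arguments": {
  "deltas": [
    [[0,0,0,0,0,0,-2.5],[0,12,2,0,0,0,0],[0,24,4,0,0,0,0],[0,28,5.2,0,0,0,0],[0,28,5.2,0,0,0,0],[0,28,5.2,0,0,0,0],[0,28,5.2,0,0,0,0],[0,28,5.2,0,0,0,0],[0,28,5.2,0,0,0,0],[0,28,5.2,0,0,0,0],[0,28,5.2,0,0,0,0],[0,28,5.2,0,0,0,0],[0,28,5.2,0,0,0,0],[0,28,5.2,0,0,0,0],[0,28,5.2,0,0,0,0],[0,28,5.2,0,0,0,0],[0,21,5,0,0,0,0],[0,10.5,2,0,0,0,0],[0,0,0,0,0,0,0],[0,0,0,0,0,0,0]]
  ]
}}

```text
t: 34.35
position: [521.6, 76.8, 208.4]
eef_rot: [-0.0, 0.645, 0.764, -0.001]
wrist_force: [-0.4, -0.3, -1.7]
opening: 19.2
grasp_force: 58.8
```

Request:
{"name": "step_arm", "arguments": {
  "deltas": [
    [[0,0,0,12,0,0,0],[0,0,0,15,0,0,0],[0,0,0,12,0,0,0],[0,0,0,7,0,0,0],[0,0,0,3,0,0,0],[0,0,0,0,0,0,0],[0,0,0,0,0,0,0]]
  ]
}}

```text
t: 34.93
position: [522.4, 76.1, 160.3]
eef_rot: [0.0, 0.646, 0.763, 0.0]
wrist_force: [0.1, -0.9, -2.5]
opening: 19.7
grasp_force: 58.8
```

```bash
python3 go.py 521.9 77.2 114 9.6
```

```text
pos [522.4  76.1 160.3] shift [ 1.2 -0.4 46.3] turn [ 0.01  0.01 -0.06] shift in goal axes [ 1.2 -0.4 46.3]
```

Request:
{"name": "step_arm", "arguments": {
  "deltas": [
    [[0,0.5,0,5,0,0,0],[0,0,0,5,0,0,0],[0,0,0,5,0,0,0],[0,0,0,5,0,0,0],[0,0,0,5,0,0,0],[0,0,0,5,0,0,0],[0,0,0,5,0,0,0],[0,0,0,4,0,0,0],[0,0,0,3,0,0,0],[0,0,0,1.5,0,0,0],[0,0,0,0.8,0,0,0],[0,0,0,0,0,0,0],[0,0,0,0,0,0,0]]
  ]
}}

```text
t: 36.02
position: [522.3, 77.1, 115.9]
eef_rot: [0.0, 0.646, 0.764, 0.0]
wrist_force: [0.2, -0.1, -2.2]
opening: 19.3
grasp_force: 58.9
```

Request:
{"name": "step_arm", "arguments": {
  "deltas": [
    [[0,0,0,0.8,0,0,0],[0,0,0,0,0,0,0]]
  ]
}}

```text
t: 36.18
position: [522.4, 77.1, 115.4]
eef_rot: [0.0, 0.646, 0.764, 0.0]
wrist_force: [-1.3, -0.9, 4.2]
opening: 19.5
grasp_force: 59.6
```

The pack is on the floor. I release, rise and back off.

Request:
{"name": "step_arm", "arguments": {
  "deltas": [
    [[30,0,0,0,0,0,0],[60,0,0,0,0,0,0],[60,0,0,0,0,0,0],[60,0,0,0,0,0,0],[60,0,0,-6,0,0,0],[60,0,0,-14,0,0,0],[60,0,0,-20,0,0,0],[60,0,0,-20,0,0,0],[60,0,0,-20,0,0,0],[60,0,0,-20,0,0,0],[60,-10,-10,-20,0,0,0],[60,-20,-10,-20,0,0,0],[60,-20,-10,-20,0,0,0],[60,-10,0,-10,0,0,0],[60,0,0,0,0,0,0],[60,0,0,0,0,0,0]]
  ]
}}

```text
t: 37.52
position: [502.9, 12.7, 285.4]
eef_rot: [0.0, 0.646, 0.763, 0.0]
wrist_force: [0.2, -0.6, -0.5]
opening: 60.0
grasp_force: 0.0
```

```bash
python3 chk.py top; python3 - <<'E'
from h import *
im,*_=grab('scene'); cv2.imwrite('pics/end.png',cv2.resize(im[130:370,130:400],(675,600)))
E
```

```text
dock 120 163 z 114.7 x [-10.    9.7] y [ 90.6 148.6]
dock 40 168 z 114.8 x [-10.1   9.7] y [10.3 68.1]
dock -40 102 z 115.4 x [-9.3 10.3] y [-47.7 -11.3]
```

View pics/end.png

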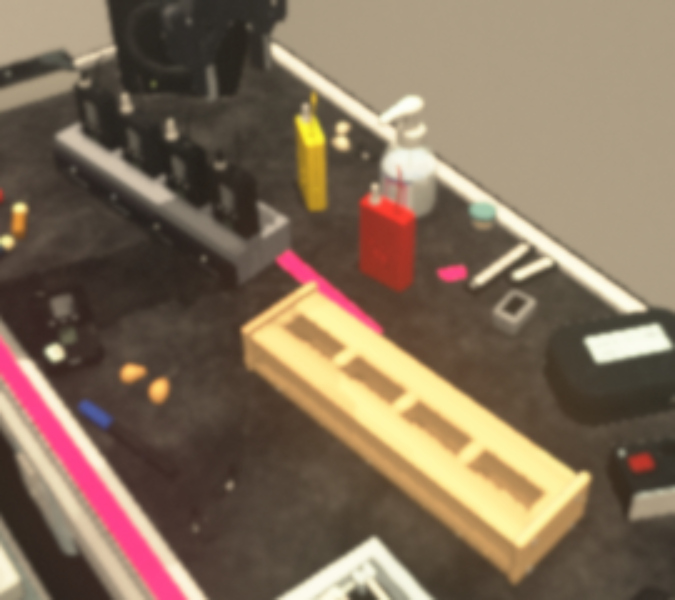

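The picture shows all four packs upright in the dock at (100,110), (143,140), (187,165) and (236,195). The rack is empty and the bottle is untouched at (408,170). I check pack 4 with the wrist camera and hand in.

```bash
python3 chk.py wrist; python3 -c "
from cell import env
print(env.hand_in())"
```

```text
dock -40 1603 z 116.1 x [-11.    9.2] y [-69.7 -12.4]
dock -120 1310 z 116.1 x [-10.1   9.9] y [-148.4  -92.3]
the job is handed in; nothing more can be done
None
```

The job is handed in: all four packs stand in the dock in their original left-to-right order, each measured at full seating height (tops about 116 mm), displays not turned from the front, and the bottle was not touched. The hand-in gave no verdict.

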